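# Try the dry box's lid, free its latch if it is caught, and hold the lid open

## Task

I need the die boxes out of the grey dry box: open its lid for me. Only a tug tells whether the quarter-turn latch under the lid is caught, so before you turn the knob take it and tug it gently upward; if the lid is caught, turn the knob a quarter turn, then raise the lid to about halfway (50 degrees) and finish while still holding it open there with the fingers, for it falls shut when let go. Never pull hard against the caught latch, and leave the other things on the bench where they are.

Things in the scene. Friction and masses are not known exactly. Their poses are not given: they have to be found in the camera images.
- dry_box: Grey metal box with a white, windowed lid, 170 mm deep (its x), 180 wide (y), 85 high without the knob; heavy, stays put. Origin: centre of its underside, on the worktop. +x points from the front (humidity dial, knob) to the hinged back, z up.
- lid_hinge (a point): Middle of the lid's hinge line, along the top back edge of the box, 88 mm behind the box's centre and 80 mm above the worktop. The hinge line runs along the box's y axis.
- knob_grip (a point): Centre of the black round knob head (32 mm diameter, 19 high: 10 above this point, 9 below; neck 18 mm) on the lid's front part; lid surface 21 mm below it. Moves with the lid; z is the lid's upward normal, x points to the hinge; does not show the knob's turn. Lid shut: 135 mm in front of and 26 mm above the hinge line, 106 mm above the worktop. The knob is the lid's handle.
- lid (a joint): Angle of the lid about its hinge, rad: 0 shut, grows as its front edge rises and swings back; stop at 1.3. About 0.4 kg with the knob: 2 to 4 N at the knob lifts it when free, all the way; it falls shut from any angle when let go.
- latch_knob (a joint): Turn of the knob from where it stood at the start, rad: 0 at first, positive anticlockwise from above, 3.1 either way, light friction (0.06 N m), stays where left. Its hidden cam starts anywhere within a quarter turn of the strip and is caught within about 0.7 rad of it. From a caught start a quarter turn (1.5 rad) either way clears it; turning a free one may catch it.
- caliper: Bystander: digital caliper lying flat, 62 x 160 x 13 mm; origin at its underside.
- spare_lens: Bystander: black lens barrel standing upright, 38 mm diameter, 58 mm high; origin at the centre of its foot.
- loupe: Bystander: black stand magnifier, 37 mm diameter, 40 mm high; origin at the centre of its foot.
- esd_brush: Bystander: flat black brush, 22 x 121 x 9 mm; origin at its underside.
- swab_tub: Bystander: white tub with a blue lid, 60 mm diameter, 62 mm high; origin at the centre of its foot.
- strike: Sprung steel strip, 16 x 16 x 3 mm, out of sight inside the front wall, 73 mm in front of the box's centre and 66 mm above the worktop; origin at its middle. The latch cam catches under it: caught, the lid rises about 3 mm freely at the knob, then stiffens by 3 to 4 N a mm. More than 25 N on it is too hard a pull.

How it is judged (in metres and radians):
On the way, in this order (a step that is already met when the one before it is completed fails the run):
1. before the knob is turned (less than 0.4 rad), the lid is tugged by the fingers until the caught latch resists (over 2 N) or the free lid comes up (over 0.08 rad) ((contact force between strike and lid above 2 N or value of joint lid above 0.08 rad) and value of joint latch_knob between -0.4 and 0.4 rad and contact force between the fingers and lid above 0.5 N).
2. the lid comes clear of the latch and is raised (value of joint lid above 0.3 rad).
At the end, for the whole second after the job is handed in: The lid stands still, open 0.7 to 1.1 rad (40 to 63 degrees), and is being held there by the fingers (value of joint lid between 0.7 and 1.1 rad and velocity of joint lid between -0.05 and 0.05 rad/s and contact force between the fingers and lid above 0.5 N); the arm keeps its last pose, push and grip.
It fails at once if the caught latch is pulled at with more than 25 N (contact force between strike and lid above 25 N).
It fails at once if a bystander (caliper, spare lens, loupe, brush or tub) is moved by more than 15 mm (distance of any of caliper, spare_lens, loupe, esd_brush, swab_tub from where it was at the start of the episode above 0.015 m).
It also fails if it takes over 54 s, if anything falls off the work surface, if the arm or the gripper's body presses on something with over 40 N, if the wrist force passes 120 N, or if a joint passes its speed limit or range.

## Robot

A 6-joint arm with a two-finger parallel gripper is mounted at the origin on a cart in front of the work surface, level with it; the furniture and walls round the work are solid. World frame = base frame: x ahead of the robot, y to its left, z up, the work surface at z = 0. Lengths are in mm, angles in rad, forces in N, time in s.
With the tool pointing down it reaches from about 350 to 775 mm from the base axis. Payload 7.3 kg.
Tool frame: the origin (TCP) lies on the front face of the gripper's body, between the roots of the fingers; the fingertips stand 66 mm ahead of it and the grasp point (between the pads) lies 47 mm ahead of it (bot.tip_extent is the distance from the TCP to the fingertips, in mm); z points along the fingers, y is the line along which they close (so a half turn about z gives the same grasp; the last joint's range is limited). The gripper opens to 92 mm and grips with 3 to 60 N. Pads are 19 mm wide; open, the fingers measure 130 mm over their backs; the gripper's body (75 mm by 190 mm) begins 47 mm behind the grasp point.
Start: joints at [-1.445, 0.342, 1.524, -0, 1.275, -0.146], TCP at [140.966, -505.734, 292.241] pointing down, gripper open.
Joint ranges: [-2.53, 2.53], [-0.77, 2.02], [0.04, 2.7], [-1, 4.14], [0.28, 2.66], [-3.11, 3.11]. Speed limits (rad/s): [2.57, 2.57, 3.14, 3.14, 3.14, 3.14].

## Interface

Orientations are given as [roll, pitch, yaw] about the fixed x, y, z axes, in that order (R = Rz(yaw) Ry(pitch) Rx(roll)).
In Python, from plant import readout, viewer, order, bot gives the robot as it stands.
- The arm moves only by the shell command python3 -m creep 'ROWS'. ROWS is text: rows parted by semicolons, each of 7 numbers parted by spaces: the shift along the world's x, y, z in m, then the turn, a rotation vector about the world's x, y, z in rad, then the opening in per cent of the stroke, from 0 (shut) to 100 (fully open). A call has 1 to 8 rows; each row shifts and turns the commanded pose from where the row before left it; what a row does not reach is not made up. A row lasts 1/12 s, in which the tool goes at most 41.7 mm and 7.16 degrees, less where a joint would pass 70% of its speed; a pose out of reach is approached as far as the arm can. A call is refused whole if a number of a shift passes 0.0417 or a number of a turn 0.125, either way. A call with a gripper value outside its range is refused whole. The fingers move at their own pace and stop on an object; the grip force is fixed at half the most. Time passes only in rows, so rows that do not move let the fingers close. It gives the time, the measured TCP pose, the force, the opening and the grip force at its end, in the units of the state.
- readout.get_obs(): the state, without advancing time (a new reading comes with each control period).
- viewer.capture(name): name is "scene" or "top"; returns the picture (400x640x3 uint8, red, green, blue); there is no depth.
- viewer.camera_info(name): a dict with "fx", "fy", "cx", "cy" (pixels), "origin" and "rotation" of the camera in the world. Camera axes: x right, y up, looking along -z (the intrinsics and any distortion apply to the point x, -y, -z); pixel columns grow to the right and rows downward; lengths in mm; the calibration is good to about 2 mm. A picture is of the moment at which its call begins. camera_info takes no time and is no camera call.
- order.close_job(): hands the job in; it is judged then, once.
The state is a dict: "time": time; "joint_positions": joint angles; "dq": joint speeds; "tau": joint torques, N m; "tool_pos": TCP position; "tcp_rot": TCP orientation; "contact_force": force on the tool from outside, world axes, zero at the start; "moment": the same for the moment, N m; "grip_width": finger opening in mm; "finger_force": force on a finger pad.
Only numpy, scipy, OpenCV 4.12 (cv2) and the standard library are available. Lean on these libraries where they do the work, as an engineer would, in place of code of your own. Each camera call takes 0.05 s, during which the arm holds its last target. There are 200 camera calls.

## Working session

There is one attempt and no reset: what is moved stays moved. The work goes in short steps, Python scripts to look and compute and a shell command to move; the robot and the scene stay as the last step left them, time stands still between calls to the robot, and variables do not carry over. Pictures are saved under pics/ and viewed, at most 10 in all, crops included, and the job is handed in when it is done.

```bash
mkdir -p pics; python3 - <<'E'
from plant import readout, viewer, order, bot
import cv2
for n in("scene","top"):
    cv2.imwrite(f"pics/{n}0.png",viewer.capture(n)[:,:,::-1]); print(viewer.camera_info(n))
print(readout.get_obs())
E
```

```text
{'fx': 465.8737559798725, 'fy': 465.8737559798725, 'cx': 325.6945185472267, 'cy': 196.39562421187878, 'origin': array([-252.19069023,  594.92622092,  926.37618233]), 'rotation': array([ 0.79363571, -0.01761582, -2.0337944 ])}
{'fx': 497.2402157273441, 'fy': 497.2402157273441, 'cx': 322.9859683143369, 'cy': 199.83502925825033, 'origin': array([ 365.08458219,  189.71753036, 1644.77806172]), 'rotation': array([ 0.09926952, -0.00885461, -1.59192347])}
{'time': 0.1, 'joint_positions': array([-1.44501442e+00,  3.42654231e-01,  1.52493808e+00, -1.97354488e-05,
        1.27540419e+00, -1.45987314e-01]), 'dq': array([-6.91122833e-04, -1.94630517e-03, -2.89274927e-03,  4.00595587e-04,
        9.86652203e-05, -1.01192178e-03]), 'tau': array([ 1.35008308e-03, -4.32004595e+01, -2.44693887e+01,  7.18998467e-02,
        5.25565655e-02, -4.03497711e-05]), 'tool_pos': array([ 140.91639575, -505.44166773,  291.60799494]), 'tcp_rot': array([-3.14020099e+00, -1.85545002e-04,  2.71774845e-01]), 'contact_force': array([ 0.23639878, -0.0486499 , -0.21267702]), 'moment': array([0.00090646, 0.01476331, 0.06358028]), 'finger_force': 0.0, 'grip_width': 91.60498458210886}
```

View pics/scene0.png

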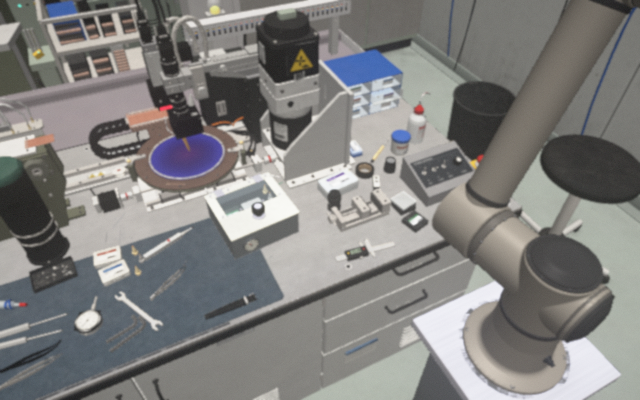

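View pics/top0.png

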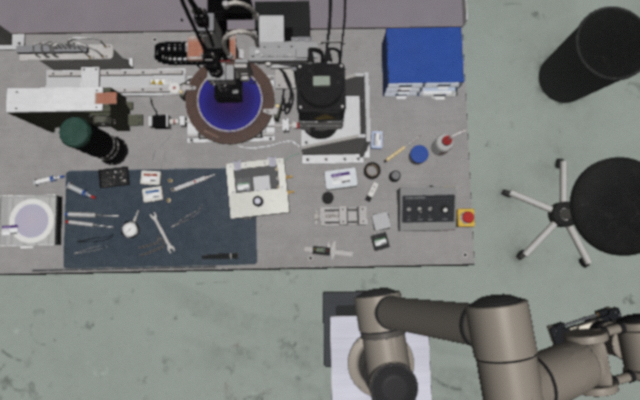

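The scene view shows the box with its knob at (258,208). In the top view the box spans about (226–290, 158–218), with the knob at (258,201). The front faces the robot side, and a tall laser head stands to its right at the rear.

```bash
cat > h.py <<'E'
import numpy as np, cv2
from scipy.spatial.transform import Rotation as R
from plant import readout, viewer, order, bot
def ray(n,uv):
    c=viewer.camera_info(n); d=np.array([(uv[0]-c['cx'])/c['fx'],-(uv[1]-c['cy'])/c['fy'],-1.])
    return np.array(c['origin']),R.from_euler('xyz',c['rotation']).apply(d)
def onz(n,uv,z):
    o,d=ray(n,uv); return o+d*(z-o[2])/d[2]
def two(a,b):
    (o,d),(p,e)=ray('scene',a),ray('top',b)
    s=np.linalg.lstsq(np.c_[d,-e],p-o,rcond=None)[0]; return o+d*s[0],p+e*s[1]
E
python3 - <<'E'
from h import *
k={}
for n,(u0,u1,v0,v1) in dict(scene=(246,270,196,220),top=(248,268,191,211)).items():
    im=cv2.imread(f'pics/{n}0.png'); g=cv2.cvtColor(im,6)
    m=(g[v0:v1,u0:u1]<90).astype(np.uint8)
    _,l,s,c=cv2.connectedComponentsWithStats(m); i=1+s[1:,4].argmax(); k[n]=c[i]+[u0,v0]; print(n,k[n],s[i])
    a,b,c_,d=(190,310,160,270) if n=='scene' else (215,300,145,230)
    cv2.imwrite(f'pics/{n}c.png',cv2.resize(im[c_:d,a:b],None,fx=5,fy=5,interpolation=2))
print(two(k['scene'],k['top'])); print(onz('top',k['top'],112),onz('scene',k['scene'],110))
E
```

```text
scene [258.04 211.16] [ 7 12 11  7 50]
top [260.         202.66666667] [ 9  8  6  7 12]
(array([518.09908774, 378.80783564, 100.14505393]), array([513.85944498, 369.42558112,  98.64659214]))
[512.57452745 367.87350425 112.        ] [508.91138716 381.38560711 110.        ]
```

View pics/topc.png

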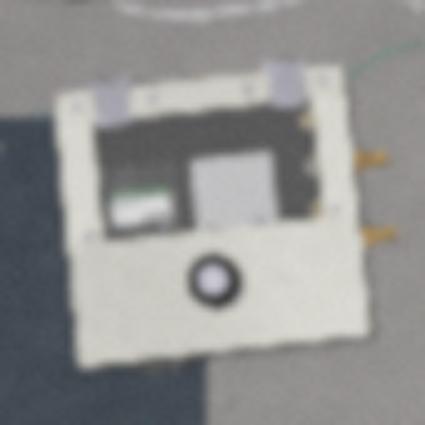

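View pics/scenec.png

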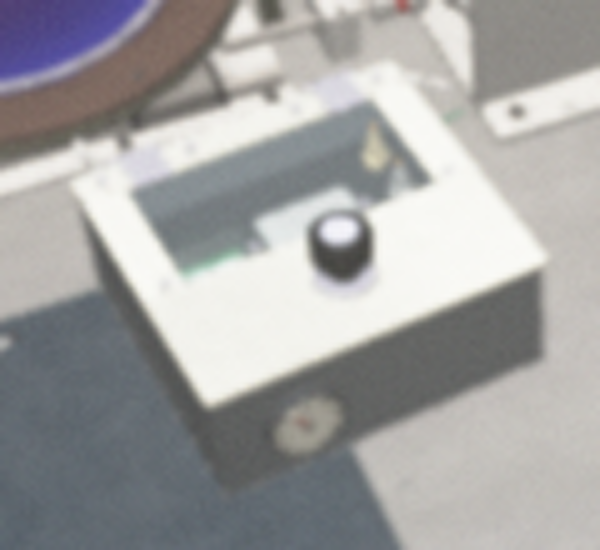

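The crops show the knob centre at top (257.8,201.0) and scene (258.2,209). The lid corners in the top crop are at (56,94), (345,66), (370,333) and (78,368).

```bash
python3 - <<'E'
from h import *
print(two((258.2,208.8),(257.8,201)),onz('top',(257.8,201),114),onz('scene',(257.8,206.4),116))
C=[onz('top',(215+a/5,145+b/5),84)[:2] for a,b in((56,94),(345,66),(370,333),(78,368))]
S=[onz('scene',(190+a/5,160+b/5),84)[:2] for a,b in((74,185),(385,65),(547,260),(208,408))]
for c in (C,S):
    c=np.array(c);print(c.round(1).tolist(),c.mean(0))
    for i,j in((3,0),(2,1)):d=c[j]-c[i];print(np.degrees(np.arctan2(d[1],d[0])),np.hypot(*d))
    for i,j in((3,2),(0,1)):d=c[j]-c[i];print(np.degrees(np.arctan2(d[1],d[0]))+90,np.hypot(*d))
    y=c[[0,1]].mean(0)-c[[3,2]].mean(0);y/=np.hypot(*y); print('knob est',c.mean(0)-y*47,np.arctan2(y[1],y[0]))
E
```

```text
(array([519.38877561, 377.33402502, 106.57997439]), array([518.46499189, 375.3204538 , 106.2449702 ])) [517.69187258 374.38491578 114.        ] [518.50955467 377.85276208 116.        ]
[[641.3, 477.1], [655.7, 293.7], [485.2, 280.3], [466.9, 463.7]] [562.27273925 378.70353318]
4.4125921275894 174.86000616892588
4.506638029344349 171.02742403405048
5.689306997228968 184.31502505981783
4.497892368394957 183.9887460848892
knob est [515.41500379 375.04940853] 0.07782587271937168
[[638.8, 479.4], [656.8, 302.3], [486.1, 283.0], [467.4, 464.9]] [562.2889815  382.38019276]
4.841757266234832 171.94138536933107
6.449818930521047 171.78640627952106
5.867621103911958 182.84701409999542
5.82375754638295 178.0231337056631
knob est [515.51694461 377.75671296] 0.09853126361544799
```

```bash
a='.024 .0255 0 0 0 .06 100'
python3 -m creep '.024 .0255 0 0 0 .06 100;.024 .0255 0 0 0 .06 100;.024 .0255 0 0 0 .06 100;.024 .0255 0 0 0 .06 100;.024 .0255 0 0 0 .06 100;.024 .0255 0 0 0 .06 100'
python3 -m creep '.024 .0255 0 0 0 .06 100;.024 .0255 0 0 0 .06 100;.024 .0255 0 0 0 .06 100;.024 .0255 0 0 0 .06 100;.024 .0255 0 0 0 .06 100;.024 .0255 0 0 0 .06 100'
python3 -m creep '.005 .032 0 0 0 .06 100;.005 .032 0 0 0 .06 100;.005 .032 0 0 0 .06 100;.005 .032 0 0 0 .06 100;.005 .032 0 0 0 .06 100;.005 .032 0 0 0 .06 100;0 0 0 0 0 0 100'
```

```text
time: 0.6
tool_pos: [285.7, -351.2, 292.0]
tcp_rot: [-3.141, -0.0, 0.634]
contact_force: [0.2, -0.7, -0.3]
grip_width: 91.9
finger_force: 0.0
time: 1.1
tool_pos: [429.8, -198.1, 292.1]
tcp_rot: [-3.141, 0.0, 0.995]
contact_force: [-0.1, -1.0, -0.3]
grip_width: 91.8
finger_force: 0.0
time: 1.68
tool_pos: [458.9, -3.3, 292.0]
tcp_rot: [-3.141, -0.002, 1.359]
contact_force: [-0.9, -0.6, -0.8]
grip_width: 91.8
finger_force: 0.0
```

```bash
python3 -m creep '.005 .0316 0 0 0 .025 100;.005 .0316 0 0 0 .025 100;.005 .0316 0 0 0 .025 100;.005 .0316 0 0 0 .025 100;.005 .0316 0 0 0 .025 100;.005 .0316 0 0 0 .025 100'
python3 -m creep '.005 .0316 0 0 0 .025 100;.005 .0316 0 0 0 .025 100;.005 .0316 0 0 0 .025 100;.005 .0316 0 0 0 .025 100;.005 .0316 0 0 0 .025 100;.004 .0316 0 0 0 .025 100;0 0 -.035 0 0 0 100;0 0 0 0 0 0 100'
python3 - <<'E'
from h import *
for n in("scene","top"):
    im=viewer.capture(n)[:,:,::-1]
    a,b,c,d=(160,340,100,260) if n=='scene' else (190,330,110,240)
    cv2.imwrite(f"pics/{n}1.png",cv2.resize(im[c:d,a:b],None,fx=4,fy=4,interpolation=2))
E
```

```text
time: 2.18
tool_pos: [489.0, 182.9, 292.0]
tcp_rot: [-3.141, 0.0, 1.502]
contact_force: [0.7, -0.8, 0.6]
grip_width: 91.5
finger_force: 0.0
time: 2.85
tool_pos: [516.1, 371.5, 251.0]
tcp_rot: [-3.133, 0.004, 1.654]
contact_force: [0.2, -1.3, -1.6]
grip_width: 91.9
finger_force: 0.0
```

View pics/scene1.png

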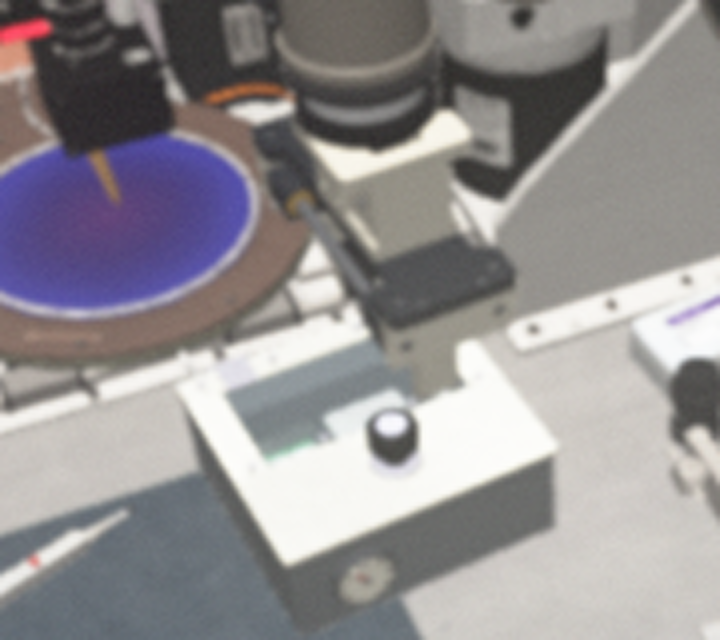

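The gripper hangs above the box, with the knob unobstructed at crop (392,437). The front finger hides the back one, as expected for closing along box x. I'll descend next.

```bash
python3 -m creep '0 0 -.03 0 0 0 100;0 0 -.03 0 0 0 100;0 0 -.015 0 0 0 100;0 0 0 0 0 0 100;0 0 0 0 0 0 100;0 0 0 0 0 0 100'
python3 - <<'E'
from h import *
for n in("scene","top"):
    im=viewer.capture(n)[:,:,::-1]
    a,b,c,d=(190,330,120,250) if n=='scene' else (190,330,110,240)
    cv2.imwrite(f"pics/{n}2.png",cv2.resize(im[c:d,a:b],None,fx=4,fy=4,interpolation=2))
E
```

```text
time: 3.45
tool_pos: [519.2, 371.3, 184.8]
tcp_rot: [3.138, -0.001, 1.651]
contact_force: [-0.3, -0.4, 0.3]
grip_width: 91.4
finger_force: 0.0
```

View pics/scene2.png

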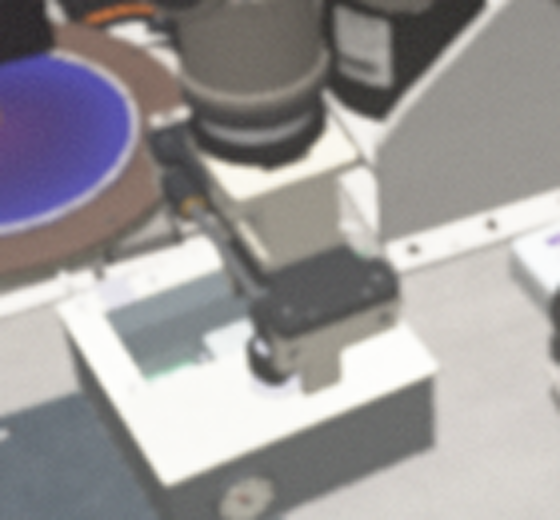

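The fingers straddle the knob front to back, with the front tip at crop (320,385). Tool y is about 5 mm short, so I'll correct that, descend and close.

```bash
python3 -m creep '-.001 .005 0 0 0 0 100;0 0 -.014 0 0 0 100;0 0 -.013 0 0 0 100;0 0 0 0 0 0 100;0 0 0 0 0 0 100'
python3 -m creep '0 0 0 0 0 0 45;0 0 0 0 0 0 45;0 0 0 0 0 0 45;0 0 0 0 0 0 25;0 0 0 0 0 0 0;0 0 0 0 0 0 0;0 0 0 0 0 0 0;0 0 0 0 0 0 0'
```

```text
time: 3.97
tool_pos: [516.8, 376.7, 155.4]
tcp_rot: [-3.141, 0.0, 1.652]
contact_force: [-0.5, -0.2, 0.1]
grip_width: 91.8
finger_force: 0.0
time: 4.63
tool_pos: [517.0, 376.5, 155.3]
tcp_rot: [3.141, 0.0, 1.652]
contact_force: [-0.7, -0.4, 0.0]
grip_width: 43.1
finger_force: 0.0
```

```bash
python3 -m creep '0 0 0 0 0 0 0;0 0 0 0 0 0 0;0 0 0 0 0 0 0;0 0 0 0 0 0 0;0 0 0 0 0 0 0;0 0 0 0 0 0 0;0 0 0 0 0 0 0'
```

```text
time: 5.22
tool_pos: [520.2, 376.6, 155.4]
tcp_rot: [3.134, -0.002, 1.651]
contact_force: [13.6, 1.6, -6.8]
grip_width: 30.8
finger_force: 30.0
```

```bash
python3 -m creep '.003 0 0 0 0 0 0;0 0 0 0 0 0 0;0 0 0 0 0 0 0'
python3 -m creep '0 0 .002 0 0 0 0;0 0 .001 0 0 0 0;0 0 0 0 0 0 0;0 0 0 0 0 0 0'
python3 -m creep '0 0 .0015 0 0 0 0;0 0 0 0 0 0 0;0 0 0 0 0 0 0'
```

```text
time: 5.47
tool_pos: [520.7, 376.7, 155.4]
tcp_rot: [3.14, -0.001, 1.652]
contact_force: [4.9, 1.2, -1.7]
grip_width: 31.2
finger_force: 30.0
time: 5.8
tool_pos: [520.9, 376.7, 157.3]
tcp_rot: [3.14, -0.0, 1.652]
contact_force: [8.7, 3.3, -8.8]
grip_width: 30.9
finger_force: 30.0
time: 6.05
tool_pos: [521.0, 376.7, 158.6]
tcp_rot: [3.139, -0.001, 1.652]
contact_force: [10.2, 4.2, -11.3]
grip_width: 31.0
finger_force: 30.0
```

```bash
python3 -m creep '0 0 .001 0 0 0 0;0 0 0 0 0 0 0;0 0 0 0 0 0 0'
python3 -m creep '0 0 .001 0 0 0 0;0 0 0 0 0 0 0;0 0 0 0 0 0 0'
```

```text
time: 6.3
tool_pos: [521.1, 376.7, 159.4]
tcp_rot: [3.139, -0.001, 1.651]
contact_force: [10.9, 3.8, -11.8]
grip_width: 30.8
finger_force: 30.0
time: 6.55
tool_pos: [521.3, 376.7, 160.4]
tcp_rot: [3.139, -0.001, 1.651]
contact_force: [11.0, 4.0, -11.4]
grip_width: 31.0
finger_force: 30.0
```

```bash
python3 -m creep '0 0 .001 0 0 0 0;0 0 .001 0 0 0 0;0 0 0 0 0 0 0;0 0 0 0 0 0 0'
python3 -c "from h import *;o=readout.get_obs();print(o['moment'],o['contact_force'])"
python3 -m creep '0 0 .001 0 0 0 0;0 0 .001 0 0 0 0;0 0 0 0 0 0 0;0 0 0 0 0 0 0'
python3 - <<'E'
from h import *
o=readout.get_obs();print(o['moment'],o['contact_force'])
im=viewer.capture('scene')[:,:,::-1]
cv2.imwrite("pics/scene3.png",cv2.resize(np.hstack([cv2.imread('pics/scene0.png')[170:260,200:300],im[170:260,200:300]]),None,fx=4,fy=4,interpolation=2))
E
```

```text
time: 6.88
tool_pos: [521.6, 376.7, 162.5]
tcp_rot: [3.138, -0.001, 1.651]
contact_force: [12.7, 5.1, -12.1]
grip_width: 31.1
finger_force: 30.0
[ 0.67231266 -1.56420857 -0.04793706] [ 12.7327574    5.0720503  -12.11681954]
time: 7.22
tool_pos: [521.9, 376.7, 164.3]
tcp_rot: [3.138, -0.001, 1.651]
contact_force: [14.9, 5.4, -13.4]
grip_width: 30.9
finger_force: 30.0
[ 0.69150729 -1.69073875 -0.076296  ] [ 14.93380852   5.40968443 -13.36356409]
```

View pics/scene3.png

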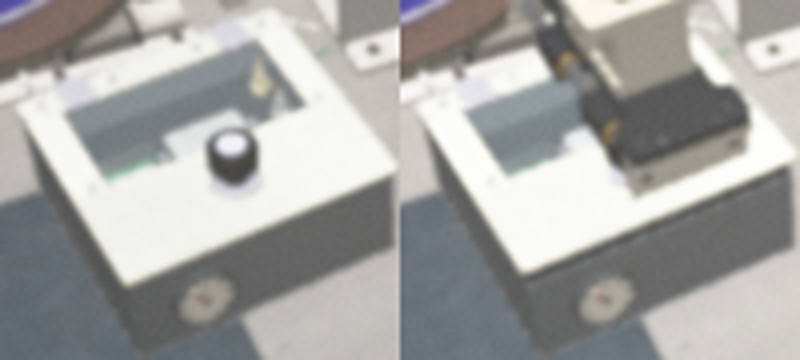

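The right half shows the lid's front edge raised about 2.7 px (~9 mm) with a dark gap under it, while the force hardly grows. So the lid is free and the knob must not be turned. I'll complete the tug past 0.08 rad, lower it and regrip with the jaws along the hinge line so the knob can pivot between the pads.

```bash
python3 -m creep '0 0 .001 0 0 0 0;0 0 .001 0 0 0 0;0 0 .001 0 0 0 0;0 0 .001 0 0 0 0;0 0 .001 0 0 0 0;0 0 .001 0 0 0 0;0 0 0 0 0 0 0;0 0 0 0 0 0 0'
python3 -m creep '0 0 -.002 0 0 0 0;0 0 -.003 0 0 0 0;0 0 -.003 0 0 0 0;0 0 -.003 0 0 0 0;0 0 -.003 0 0 0 0;0 0 -.0025 0 0 0 0;0 0 0 0 0 0 0;0 0 0 0 0 0 0'
python3 -m creep '0 0 0 0 0 0 100;0 0 0 0 0 0 100;0 0 0 0 0 0 100;0 0 0 0 0 0 100;0 0 0 0 0 0 100;0 0 0 0 0 0 100;0 0 0 0 0 0 100'
```

```text
time: 7.93
tool_pos: [523.2, 376.7, 170.4]
tcp_rot: [3.135, -0.001, 1.651]
contact_force: [19.5, 6.1, -16.9]
grip_width: 30.8
finger_force: 30.0
time: 8.6
tool_pos: [520.8, 376.6, 156.5]
tcp_rot: [3.138, -0.001, 1.652]
contact_force: [4.2, 0.4, 4.9]
grip_width: 30.7
finger_force: 30.0
time: 9.18
tool_pos: [519.8, 376.4, 155.0]
tcp_rot: [-3.141, 0.0, 1.652]
contact_force: [-0.8, -0.3, 0.1]
grip_width: 72.7
finger_force: 0.0
```

```bash
python3 -m creep '0 0 .006 0 0 -.06 100;0 0 0 0 0 -.12 100;0 0 0 0 0 -.12 100;0 0 0 0 0 -.12 100;0 0 0 0 0 -.12 100;0 0 0 0 0 -.12 100;0 0 0 0 0 -.12 100'
python3 -m creep '0 0 0 0 0 -.12 100;0 0 0 0 0 -.12 100;0 0 0 0 0 -.12 100;0 0 0 0 0 -.12 100;0 0 0 0 0 -.12 100;0 0 0 0 0 -.12 100;0 0 0 0 0 -.06 100;0 0 -.004 0 0 0 100'
python3 -m creep '0 0 0 0 0 0 45;0 0 0 0 0 0 45;0 0 0 0 0 0 45;0 0 0 0 0 0 25;0 0 0 0 0 0 0;0 0 0 0 0 0 0;0 0 0 0 0 0 0;0 0 0 0 0 0 0'
python3 -m creep '0 0 0 0 0 0 0;0 0 0 0 0 0 0;0 0 0 0 0 0 0;0 0 0 0 0 0 0;0 0 0 0 0 0 0;0 0 0 0 0 0 0;0 0 0 0 0 0 0'
```

```text
time: 9.77
tool_pos: [519.9, 376.5, 161.1]
tcp_rot: [-3.142, 0.0, 0.866]
contact_force: [-0.6, -1.2, -0.2]
grip_width: 91.6
finger_force: 0.0
time: 10.43
tool_pos: [520.2, 376.6, 157.8]
tcp_rot: [-3.141, -0.001, 0.09]
contact_force: [1.2, 0.4, 0.6]
grip_width: 91.8
finger_force: 0.0
time: 11.1
tool_pos: [520.0, 376.5, 157.3]
tcp_rot: [3.142, -0.0, 0.092]
contact_force: [0.3, 0.9, -0.1]
grip_width: 43.3
finger_force: 0.0
time: 11.68
tool_pos: [519.8, 377.6, 157.4]
tcp_rot: [-3.14, -0.001, 0.092]
contact_force: [-0.3, 4.5, -0.7]
grip_width: 30.7
finger_force: 30.0
```

```bash
python3 - <<'E'
import numpy as np
a=np.linspace(0,.87,7);p=np.c_[-135*np.cos(a)+30.4*np.sin(a),135*np.sin(a)+30.4*np.cos(a)]
d=np.diff(p,axis=0)/5; print(np.c_[d[:,0]*.996,d[:,0]*.09,d[:,1]].round(2)); print(p-p[0])
E
```

```text
[[1.16 0.1  3.84]
 [1.7  0.15 3.63]
 [2.2  0.2  3.35]
 [2.66 0.24 2.99]
 [3.06 0.28 2.57]
 [3.4  0.31 2.1 ]]
[[ 0.          0.        ]
 [ 5.80927257 19.18745755]
 [14.33002445 37.3341642 ]
 [25.38342049 54.05925347]
 [38.73746994 69.01169602]
 [54.11189549 81.87766719]
 [71.18401581 92.38713353]]
```

```bash
python3 -m creep '.0012 .0001 .0038 0 0 0 0;.0012 .0001 .0038 0 0 0 0;.0012 .0001 .0038 0 0 0 0;.0012 .0001 .0038 0 0 0 0;.0012 .0001 .0038 0 0 0 0;0 0 0 0 0 0 0'
python3 -c "from h import *;o=readout.get_obs();print(o['moment'],o['contact_force'])"
```

```text
time: 12.18
tool_pos: [524.9, 378.1, 175.8]
tcp_rot: [-3.14, 0.002, 0.092]
contact_force: [-2.1, 6.5, -5.3]
grip_width: 30.9
finger_force: 30.0
[0.89582324 0.55127768 0.04050577] [-2.14319209  6.4796329  -5.34222457]
```

Forces stay low and the knob pivots between the pads, so I'll keep raising.

```bash
python3 -m creep '.0017 .0002 .0036 0 0 0 0;.0017 .0001 .0036 0 0 0 0;.0017 .0002 .0036 0 0 0 0;.0017 .0001 .0036 0 0 0 0;.0017 .0002 .0036 0 0 0 0'
python3 -m creep '.0022 .0002 .0033 0 0 0 0;.0022 .0002 .0033 0 0 0 0;.0022 .0002 .0033 0 0 0 0;.0022 .0002 .0034 0 0 0 0;.0022 .0002 .0034 0 0 0 0;0 0 0 0 0 0 0'
python3 -c "from h import *;o=readout.get_obs();print(o['moment'],o['contact_force'])"
```

```text
time: 12.6
tool_pos: [532.3, 378.9, 192.9]
tcp_rot: [-3.141, 0.005, 0.093]
contact_force: [-4.4, 4.6, -5.0]
grip_width: 30.6
finger_force: 30.0
time: 13.1
tool_pos: [543.3, 379.9, 210.6]
tcp_rot: [-3.141, 0.005, 0.093]
contact_force: [-8.9, 4.0, 0.1]
grip_width: 30.8
finger_force: 30.0
[ 0.60062279  1.54799382 -0.00412453] [-8.94854439  3.97236984  0.06992766]
```

```bash
python3 -m creep '.0024 .0002 .003 0 0 0 0;.0025 .0002 .003 0 0 0 0;.0025 .0002 .003 0 0 0 0;.0026 .0002 .003 0 0 0 0;.0026 .0002 .003 0 0 0 0;0 0 0 0 0 0 0'
python3 -m creep '.003 .0003 .0026 0 0 0 0;.003 .0003 .0026 0 0 0 0;.003 .0003 .0026 0 0 0 0;.003 .0003 .0026 0 0 0 0;.003 .0003 .0026 0 0 0 0;0 0 0 0 0 0 0'
python3 -c "from h import *;o=readout.get_obs();print(o['moment'],o['contact_force'])"
```

```text
time: 13.6
tool_pos: [556.1, 381.0, 225.9]
tcp_rot: [-3.14, 0.005, 0.093]
contact_force: [-7.4, 3.2, 1.3]
grip_width: 30.9
finger_force: 30.0
time: 14.1
tool_pos: [571.4, 382.4, 239.4]
tcp_rot: [-3.14, 0.004, 0.093]
contact_force: [-9.1, 2.2, 4.1]
grip_width: 30.8
finger_force: 30.0
[ 0.39951651  1.56480807 -0.02972177] [-9.06370738  2.18246403  4.10356846]
```

```bash
python3 -m creep '.0033 .0003 .0021 0 0 0 0;.0033 .0003 .0021 0 0 0 0;.0033 .0003 .0021 0 0 0 0;.0033 .0003 .0021 0 0 0 0;.0033 .0003 .0021 0 0 0 0;.0015 .0001 .0008 0 0 0 0;0 0 0 0 0 0 0;0 0 0 0 0 0 0'
python3 -m creep '0 0 0 0 0 0 0;0 0 0 0 0 0 0;0 0 0 0 0 0 0;0 0 0 0 0 0 0;0 0 0 0 0 0 0;0 0 0 0 0 0 0'
python3 - <<'E'
from h import *
im=viewer.capture('scene')[:,:,::-1]
cv2.imwrite("pics/scene4.png",cv2.resize(im[90:260,170:350],None,fx=4,fy=3.5,interpolation=2))
o=readout.get_obs();print(o['moment'],o['contact_force'],abs(o['dq']).max())
E
```

```text
time: 14.77
tool_pos: [589.3, 384.0, 251.0]
tcp_rot: [-3.14, 0.003, 0.093]
contact_force: [-7.7, 2.3, 5.5]
grip_width: 30.8
finger_force: 30.0
time: 15.27
tool_pos: [589.3, 384.0, 250.9]
tcp_rot: [-3.14, 0.003, 0.093]
contact_force: [-7.3, 1.5, 5.0]
grip_width: 30.8
finger_force: 30.0
[ 0.37035691  1.37004759 -0.01605594] [-7.33654276  1.94919475  4.85936207] 0.001265174311425158
```

View pics/scene4.png

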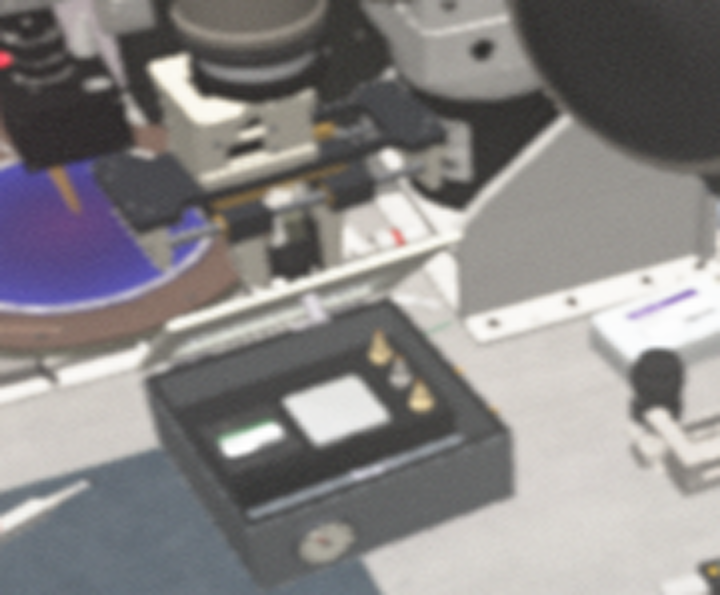

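The lid stands open at roughly 50°, its front edge running from crop (160,330) to (460,240). The knob is still between the fingers at (295,245), and everything is at rest.

```bash
python3 -c "from plant import order;print(order.close_job())"
```

```text
the job is handed in; nothing more can be done
None
```

The gentle tug showed the lid was not caught, so I left the knob unturned, raised the lid to about 50° (estimated from the tool's travel), and handed the job in with the fingers still holding it open; the hand-in call gave no verdict.

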